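# Fetch the garlic from behind the jars and put the jars back

## Task

Take the three jars of the rack's front row aside and stand all of them on the red chopping board. Then fetch the garlic bulb from the row behind them and put it in the bowl that stands on the worktop in front of the sink, and only then put the jars back upright on the rack, each in the very place it came from. Leave the lime and the matchbox where they are.

Things in the scene. Friction and masses are not known exactly. Their poses are not given: they have to be found in the camera images.
- rack: Flat pale wooden rack, fixed, base 204 (x) x 238 (y) x 12 mm; origin at the centre of its underside, -x is its open front, facing the robot within 0.1 rad. Six places, marked by flush 66 mm dark wood discs, centred in its frame at x = -52 (front row) or +38 mm (back row), y = -70, 0, +70 mm; things stand within 5 mm of them. Rails 10 mm thick on its edges: back up to z 42 mm, sides up to 26 mm.
- board: Red plastic chopping board lying flat on the worktop, 210 mm (its x) by 300 mm (its y), 10 mm thick, fixed while you work; origin at the centre of its underside. Its long side runs roughly away from the robot. It lies to the left or the right of the rack and is empty at the start. Wall cabinets hang above, their fronts at world x = 0.62 m, their undersides 0.6 m up (0.48 m over the sink).
- bowl: Small loose white bowl with red dots, on the strip of worktop in front of the sink (not the one in the sink): 130 mm across the rim, 53 mm high, 0.23 kg, inner floor about 12 mm up, inside about 110 mm across at the rim and 60 mm at the floor; origin at the centre of its underside.
- jar: Wide glass jar with black lid in the front row, round, 61 mm across, 86 mm high, about 0.31 kg. Closed, stands on its base; origin at the centre of its underside, z axis up. 
- spice_low: Slim spice jar with dark-sided, grey-topped lid and pale brownish label in the front row, round, 44 mm across, 96 mm high, about 0.11 kg. Closed, stands on its base; origin at the centre of its underside, z axis up. 
- spice_high: Slim spice jar with black lid and dark blue label in the front row, round, 44 mm across, 105 mm high, about 0.11 kg. Closed, stands on its base; origin at the centre of its underside, z axis up. 
- garlic: White garlic bulb in the back row, roughly round, 50 mm across at 8 to 22 mm above its underside, narrowing to a stalk at 56 mm, 0.05 kg; origin at the centre of its underside as it stands, z axis up.
- lime: Green lime in the back row, 44 by 49 mm, 41 mm high, to be left alone; origin at the centre of its underside as it lies at the start.
- matches: Closed matchbox lying flat in the back row, 36 mm (its x) by 52 mm (its y), 15 mm high, to be left alone; origin at the centre of its underside.

How it is judged (in metres and radians):
On the way, in this order (a step that is already met when the one before it is completed fails the run):
1. all three jars stand released on the board, the garlic still in its place (x of jar in the frame of board between -0.105 and 0.105 m and y of jar in the frame of board between -0.15 and 0.15 m and height (world z) of jar between 0.004 and 0.02 m and angle between each of jar, spice_low, spice_high's own z axis and vertical below 0.15 rad and contact force between the fingers and jar below 0.2 N and x of spice_low in the frame of board between -0.105 and 0.105 m and y of spice_low in the frame of board between -0.15 and 0.15 m and height (world z) of spice_low between 0.004 and 0.02 m and contact force between the fingers and spice_low below 0.2 N and x of spice_high in the frame of board between -0.105 and 0.105 m and y of spice_high in the frame of board between -0.15 and 0.15 m and height (world z) of spice_high between 0.004 and 0.02 m and contact force between the fingers and spice_high below 0.2 N and distance of garlic from where it was at the start of the episode below 0.03 m), for 0.2 s.
2. the garlic lies released in the bowl, the three jars still on the board (x of jar in the frame of board between -0.105 and 0.105 m and y of jar in the frame of board between -0.15 and 0.15 m and height (world z) of jar between 0.004 and 0.02 m and angle between each of jar, spice_low, spice_high's own z axis and vertical below 0.15 rad and contact force between the fingers and jar below 0.2 N and x of spice_low in the frame of board between -0.105 and 0.105 m and y of spice_low in the frame of board between -0.15 and 0.15 m and height (world z) of spice_low between 0.004 and 0.02 m and contact force between the fingers and spice_low below 0.2 N and x of spice_high in the frame of board between -0.105 and 0.105 m and y of spice_high in the frame of board between -0.15 and 0.15 m and height (world z) of spice_high between 0.004 and 0.02 m and contact force between the fingers and spice_high below 0.2 N and horizontal distance between garlic and bowl below 0.045 m and height (world z) of garlic below 0.06 m and contact force between the fingers and garlic below 0.2 N), for 0.2 s.
At the end, for the whole second after the job is handed in: Each of the three jars stands upright on the rack within 15 mm of where it stood at the start, the garlic lies in the bowl (its origin within 45 mm of the bowl's axis), the lime and the matchbox are within 25 mm of where they were, and all is released and at rest (distance of each of jar, spice_low, spice_high from where it was at the start of the episode below 0.015 m and angle between each of jar, spice_low, spice_high's own z axis and vertical below 0.1 rad and horizontal distance between garlic and bowl below 0.045 m and height (world z) of garlic below 0.06 m and contact force between the fingers and garlic below 0.2 N and linear speed of each of jar, spice_low, spice_high, garlic below 0.02 m/s and distance of each of lime, matches from where it was at the start of the episode below 0.025 m); the robot touches nothing.
It fails at once if a jar is tipped over (angle between any of jar, spice_low, spice_high's own z axis and vertical above 0.7 rad).
It fails at once if the lime or the matchbox is taken away or knocked over 30 mm from its place (distance of any of lime, matches from where it was at the start of the episode above 0.03 m).
It also fails if it takes over 136 s, if anything falls off the work surface, if the arm or the gripper's body presses on something with over 40 N, if the wrist force passes 120 N, or if a joint passes its speed limit or range.

## Robot

A 6-joint arm with a two-finger parallel gripper is mounted at the origin on a cart in front of the work surface, level with it; the furniture and walls round the work are solid. World frame = base frame: x ahead of the robot, y to its left, z up, the work surface at z = 0. Lengths are in mm, angles in rad, forces in N, time in s.
With the tool pointing down it reaches from about 400 to 925 mm from the base axis. Payload 12.5 kg.
Tool frame: the origin (TCP) lies midway between the tips of the shut fingers; the grasp point (between the pads) lies 19 mm behind it; z points along the fingers, y is the line along which they close (so a half turn about z gives the same grasp; the last joint's range is limited). The gripper opens to 95 mm and grips with 3 to 60 N. Pads are 20 mm wide; open, the fingers measure 119 mm over their backs; the gripper's body (75 mm by 180 mm) begins 59 mm behind the grasp point.
Start: joints at [-1.265, 0.491, 1.559, -0, 1.092, -0.106], TCP at [250.186, -572.76, 214.661] pointing down, gripper open.
Joint ranges: [-3.1, 3.1], [-0.84, 2.19], [0.05, 2.79], [-1.13, 4.28], [0.06, 2.93], [-2.69, 2.69]. Speed limits (rad/s): [2.22, 2.22, 2.79, 3.14, 3.14, 3.14].

## Interface

Orientations are given as [roll, pitch, yaw] about the fixed x, y, z axes, in that order (R = Rz(yaw) Ry(pitch) Rx(roll)).
In Python, from cell import state, read_camera, camera_info, env gives the robot as it stands.
- The arm moves only by the tool move_arm, never from a script. Its argument "commands" is a list of rows, each a list of 3 entries, a list of its own where there are three numbers: the shift along the world's x, y, z in cm, then the turn, a rotation vector about the world's x, y, z in degrees, then the opening, from 0 (shut) to 1 (fully open). A call has 1 to 10 rows; each row shifts and turns the commanded pose from where the row before left it; what a row does not reach is not made up. A row lasts 1/10 s, in which the tool goes at most 50 mm and 8.59 degrees, less where a joint would pass 70% of its speed; a pose out of reach is approached as far as the arm can. A call with a gripper value outside its range is refused whole. The fingers move at their own pace and stop on an object; the grip force is fixed at half the most. Time passes only in rows, so rows that do not move let the fingers close. It gives the time, the measured TCP pose, the force, the opening and the grip force at its end, in the units of the state.
- state(): the state, without advancing time (a new reading comes with each control period).
- read_camera(name): name is "scene" or "top"; returns the picture (400x640x3 uint8, blue, green, red); there is no depth.
- camera_info(name): a dict with "K" (3x3 intrinsics, pixels), "k1" (the pictures are not rectified: a ray, as slopes to the right and down, at radius r is drawn at 1 + k1 r^2 times it, then the intrinsics apply), "cam_to_world" (4x4, takes a point from camera to world coordinates). Camera axes: x right, y down, z forward; pixel columns grow to the right and rows downward; lengths in mm; the calibration is good to about 2 mm. A picture is of the moment at which its call begins. camera_info takes no time and is no camera call.
- env.job_done(): hands the job in; it is judged then, once.
The state is a dict: "t": time; "joints": joint angles; "qvel": joint speeds; "tau": joint torques, N m; "eef_pos": TCP position; "tcp_rot": TCP orientation; "ft_force": force on the tool from outside, world axes, zero at the start; "moment": the same for the moment, N m; "opening": opening from 0.0 (shut) to 1.0 (fully open); "grip_force": force on a finger pad.
Only numpy, scipy, OpenCV 4.12 (cv2) and the standard library are available. Lean on these libraries where they do the work, as an engineer would, in place of code of your own. Each camera call takes 0.05 s, during which the arm holds its last target. There are 200 camera calls.

## Working session

There is one attempt and no reset: what is moved stays moved. The work goes in short steps, Python scripts to look and compute and a tool call to move; the robot and the scene stay as the last step left them, time stands still between calls to the robot, and variables do not carry over. Pictures are saved under pics/ and viewed, at most 14 in all, crops included, and the job is handed in when it is done.

Besides the shell and the picture viewer there is one more tool, called after "Emit:" by a JSON object that holds its "method" and its "body", one argument or row to a line. move_arm: Moves the arm, as the interface text tells. Its arguments: {"type":"object","properties":{"commands":{"type":"array"}},"required":["commands"]}

```bash
ls; mkdir -p pics; cat > h.py <<'E'
import numpy as np, cv2
from cell import state, read_camera, camera_info, env
def snap(n,f):
    im=read_camera(n); cv2.imwrite('pics/'+f+'.png',im); return im
def ray(n,u,v):
    c=camera_info(n);K=np.array(c['K']);T=np.array(c['cam_to_world'])
    d=np.array([(u-K[0,2])/K[0,0],(v-K[1,2])/K[1,1]]);p=d.copy()
    for _ in range(20): p=d/(1+c['k1']*(p@p))
    return T[:3,3],T[:3,:3]@np.array([p[0],p[1],1])
def at(n,u,v,z):
    o,d=ray(n,u,v); return (o+d*(z-o[2])/d[2]).round(1)
def px(n,P):
    c=camera_info(n);K=np.array(c['K']);T=np.array(c['cam_to_world'])
    q=T[:3,:3].T@(np.array(P,float)-T[:3,3]);p=q[:2]/q[2];p=p*(1+c['k1']*(p@p))
    return (K[:2,:2]@p+K[:2,2]).round(1)
E
python3 - <<'E'
from h import *
snap('scene','s0');snap('top','t0')
for n in('scene','top'):
    c=camera_info(n);print(c)
print(state())
E
```

```text
pics
{'K': array([[475.56130417,   0.        , 318.86093468],
       [  0.        , 475.56130417, 199.74874827],
       [  0.        ,   0.        ,   1.        ]]), 'k1': -0.07620933566457848, 'cam_to_world': array([[ 4.51091758e-01, -4.19629151e-01,  7.87672267e-01,
        -6.38299039e+02],
       [-8.92259960e-01, -2.31533442e-01,  3.87639561e-01,
        -5.17609642e+02],
       [ 1.97076111e-02, -8.77669437e-01, -4.78861117e-01,
         7.22869803e+02],
       [ 0.00000000e+00,  0.00000000e+00,  0.00000000e+00,
         1.00000000e+00]])}
{'K': array([[478.81992887,   0.        , 322.90525191],
       [  0.        , 478.81992887, 194.49147785],
       [  0.        ,   0.        ,   1.        ]]), 'k1': -0.0009232279910021336, 'cam_to_world': array([[ 1.57334507e-02, -9.93176695e-01,  1.15553069e-01,
         3.41607553e+02],
       [-9.99864433e-01, -1.50666512e-02,  6.64171767e-03,
         8.65847052e+00],
       [-4.85540141e-03, -1.15641901e-01, -9.93279103e-01,
         1.20246194e+03],
       [ 0.00000000e+00,  0.00000000e+00,  0.00000000e+00,
         1.00000000e+00]])}
{'t': 0.1, 'joints': array([-1.26458291e+00,  4.91507273e-01,  1.55939800e+00, -1.09201588e-05,
        1.09172396e+00, -1.05608752e-01]), 'qvel': array([ 0.00079621, -0.00041421, -0.00226764, -0.00035643, -0.00209607,
       -0.00051731]), 'tau': array([ 3.83843580e-03, -6.13622761e+01, -2.58606362e+01,  6.94276462e-02,
        4.70077631e-02, -4.00355214e-05]), 'eef_pos': array([ 250.11971984, -572.52294316,  214.11195548]), 'tcp_rot': array([-3.14056083e+00, -9.96367462e-05,  4.11827157e-01]), 'ft_force': array([-0.25412765,  1.13721075, -0.06023707]), 'moment': array([-0.02577944, -0.01381574, -0.01261544]), 'grip_force': 0.0, 'opening': 0.9969784226801195}
```

```bash
sleep 1
```

```text
(no output)
```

View pics/t0.png

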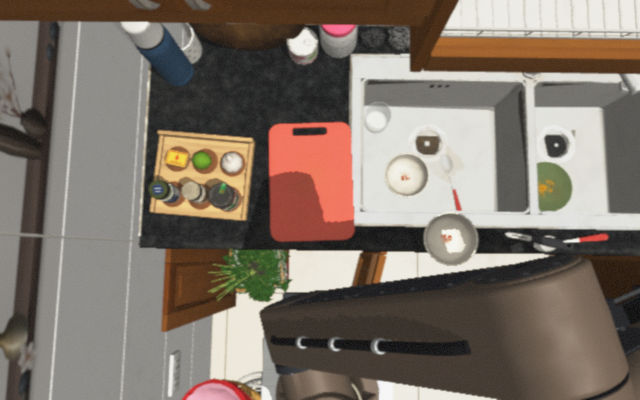

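View pics/s0.png

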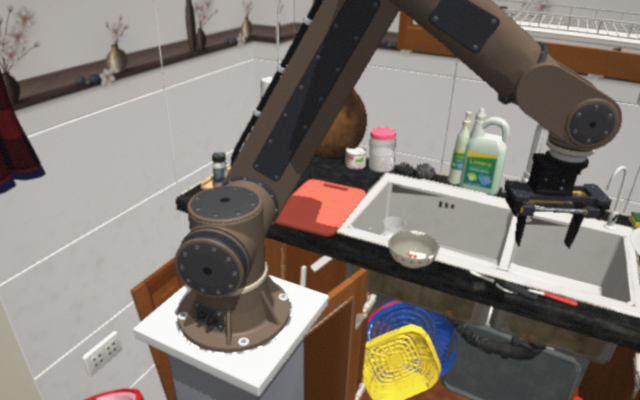

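The top view shows the rack at about (203,175), board (311,181) and bowl (451,240). From left to right, the front row is spice_high (160,188), spice_low (192,190) and jar (222,195). The back row is matchbox, lime and garlic (232,162). I'll enlarge the rack next.

```bash
python3 - <<'E'
from h import *
im=cv2.imread('pics/t0.png')
c=cv2.resize(im[122:226,140:264],None,fx=5.6,fy=5.6,interpolation=cv2.INTER_CUBIC);cv2.imwrite('pics/c1.png',c)
b=cv2.resize(im[205:270,415:485],None,fx=5,fy=5,interpolation=cv2.INTER_CUBIC)
d=cv2.resize(im[115:245,262:362],None,fx=3,fy=3,interpolation=cv2.INTER_CUBIC)
o=np.zeros((400,660,3),np.uint8);o[:325,:350]=b;o[:390,355:655]=d;cv2.imwrite('pics/c2.png',o)
E
```

```text
(no output)
```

View pics/c1.png

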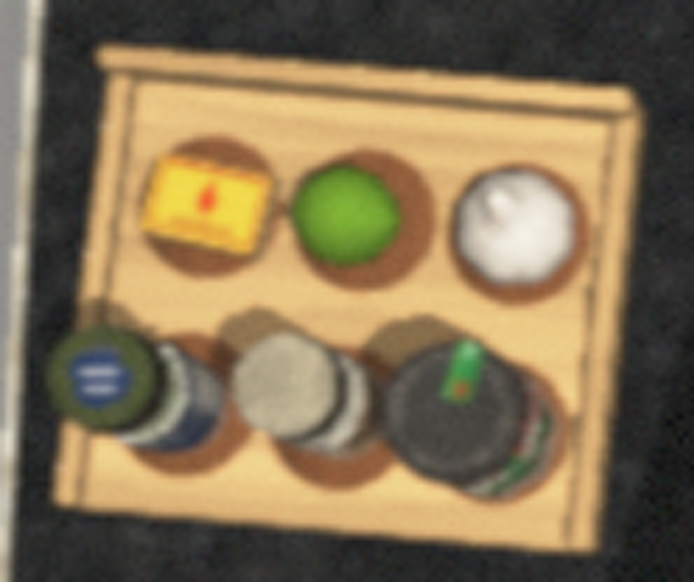

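View pics/c2.png

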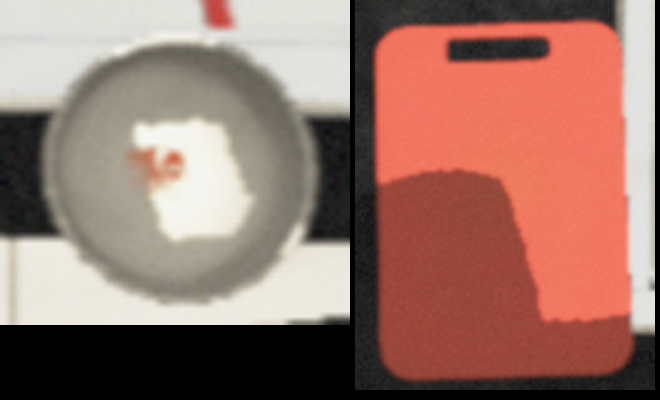

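```bash
python3 - <<'E'
from h import *
f=lambda X,Y,z:at('top',140+(X+.5)/5.6-.5,122+(Y+.5)/5.6-.5,z)
B=[f(210,207,12),f(363,220,12),f(518,234,12)]
print('discs',B)
# rack corners: rail tops
cor=[f(97,48,42),f(640,92,42),f(55,505,12+14),f(600,550,26)]
print('corners FL.. ',cor)
d=np.array(B[0]-B[2])[:2]; th=np.arctan2(-d[0],d[1]);print('yaw',th, 'spacing',np.linalg.norm(d)/2)
R=np.array([[np.cos(th),-np.sin(th)],[np.sin(th),np.cos(th)]])
o=np.mean(B,0)[:2]-R@[38,0];print('rack origin from discs',o)
for n,x,y in(('high',-52,70),('low',-52,0),('jar',-52,-70),('garlic',38,-70),('lime',38,0),('match',38,70)):print('place',n,(o+R@[x,y]).round(1))
print('high',f(107,380,117),'low',f(287,386,108),'jar',f(456,410,98),'garlic',f(515,228,27))
g=lambda X,Y:at('top',415+(X+.5)/5-.5,205+(Y+.5)/5-.5,53)
print('bowl',g(181,170),g(44,170),g(318,170),g(181,38),g(181,302))
h=lambda X,Y:at('top',262+(X-355+.5)/3-.5,115+(Y+.5)/3-.5,10)
print('board TL TR BL BR',h(375,22),h(622,20),h(378,381),h(634,378))
E
```

```text
discs [array([566. , 386.8,  12. ]), array([561.1, 317.4,  12. ]), array([555.7, 247.1,  12. ])]
corners FL..  [array([631.2, 431.1,  42. ]), array([614.8, 189.5,  42. ]), array([429.1, 444. ,  26. ]), array([412.9, 202.9,  26. ])]
yaw -0.07359625586516912 spacing 70.03959594400871
rack origin from discs [523.03619866 319.89413377]
place high [476.3 393.5]
place low [471.2 323.7]
place jar [466.  253.9]
place garlic [555.8 247.3]
place lime [560.9 317.1]
place match [566.1 386.9]
high [473.8 392.  117. ] low [473.5 320.7 108. ] jar [465.8 252.9  98. ] garlic [555.7 245.5  27. ]
bowl [ 373.9 -290.7   53. ] [ 372.9 -225.4   53. ] [ 374.9 -356.1   53. ] [ 437.1 -291.7   53. ] [ 311.5 -289.8   53. ]
board TL TR BL BR [664.6 158.9  10. ] [669.3 -51.3  10. ] [360.5 147.6  10. ] [366.3 -63.9  10. ]
```

Positions agree to about 3 mm: spacing is 70 mm, rack yaw is -0.074, and the lids sit over their discs. I'll grasp along the rack's x and shift each jar straight in -y, jar first.

Emit:
{"method": "move_arm", "body": {
  "commands": [
    [[2.2,3.5,0],[0,0,6.2],0.85],
    [[2.2,3.5,0],[0,0,6.2],0.85],
    [[2.2,3.5,0],[0,0,6.2],0.85],
    [[2.2,3.5,0],[0,0,6.2],0.85],
    [[2.2,3.5,0],[0,0,6.2],0.85],
    [[2.2,3.5,0],[0,0,6.2],0.85],
    [[2.2,3.5,0],[0,0,6.2],0.85],
    [[2.2,3.5,0],[0,0,6.2],0.85],
    [[2.2,3.5,0],[0,0,6.2],0.85],
    [[2.2,3.5,0],[0,0,6.2],0.85]
  ]
}}

```text
t: 1.1
eef_pos: [470.8, -221.2, 214.5]
tcp_rot: [-3.141, -0.0, 1.498]
ft_force: [0.6, 1.2, 0.4]
opening: 0.85
grip_force: 0.0
```

Emit:
{"method": "move_arm", "body": {
  "commands": [
    [[0,4.7,0],[0,0,0],0.85],
    [[0,4.7,0],[0,0,0],0.85],
    [[0,4.7,0],[0,0,0],0.85],
    [[0,4.7,0],[0,0,0],0.85],
    [[0,4.7,0],[0,0,0],0.85],
    [[0,4.7,0],[0,0,0],0.85],
    [[0,4.7,0],[0,0,0],0.85],
    [[0,4.7,0],[0,0,0],0.85],
    [[0,4.7,0],[0,0,0],0.85],
    [[0,0,0],[0,0,0],0.85]
  ]
}}

```text
t: 2.1
eef_pos: [469.6, 204.6, 214.4]
tcp_rot: [-3.142, -0.001, 1.499]
ft_force: [-0.5, -0.8, -0.2]
opening: 0.849
grip_force: 0.0
```

Emit:
{"method": "move_arm", "body": {
  "commands": [
    [[-0.2,2.5,0],[0,0,0],0.85],
    [[-0.2,2.4,0],[0,0,0],0.85],
    [[0,0,-3],[0,0,0],0.85],
    [[0,0,-3],[0,0,0],0.85],
    [[0,0,-3],[0,0,0],0.85],
    [[0,0,0],[0,0,0],0.85]
  ]
}}

```text
t: 2.7
eef_pos: [464.6, 248.1, 121.7]
tcp_rot: [-3.136, 0.003, 1.494]
ft_force: [-0.2, -0.2, 0.1]
opening: 0.846
grip_force: 0.0
```

```bash
python3 - <<'E'
from h import *
im=snap('top','t1');cv2.imwrite('pics/t1c.png',cv2.resize(im[100:260,130:290],None,fx=3.5,fy=3.5,interpolation=cv2.INTER_CUBIC))
E
```

```text
(no output)
```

View pics/t1c.png

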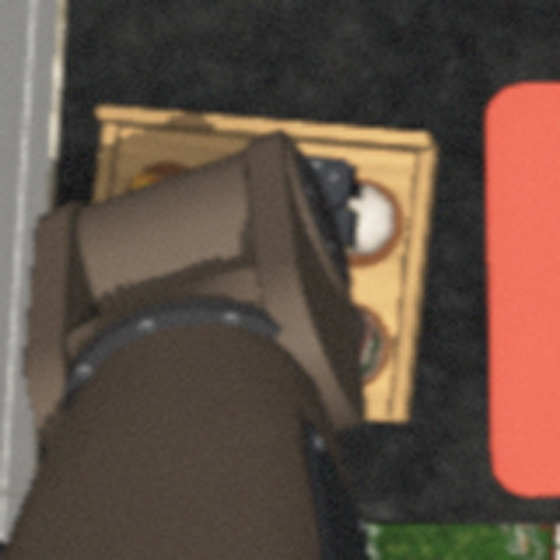

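The arm covers the jar from above, but the visible sliver of jar and the fingers are where I expected them. The left wall may be tight for spice_high, so I'll work out the clearance.

```bash
python3 - <<'E'
from h import *
print('wall',at('top',147,110,0),at('top',141,240,0))
for z in (250,300,350,400): print(z,'wrist left/right',at('top',139,175,z),at('top',212,140,z), at('top',233,215,z))
print(state()['joints'])
E
```

```text
wall [694.6 475.1   0. ] [359.8 470.6   0. ]
250 wrist left/right [486.3 386.4 250. ] [560.5 242.1 250. ] [408.5 193.7 250. ]
300 wrist left/right [478.7 366.6 300. ] [549.  229.9 300. ] [405. 184. 300.]
350 wrist left/right [471.2 346.8 350. ] [537.5 217.6 350. ] [401.5 174.3 350. ]
400 wrist left/right [463.6 326.9 400. ] [526.  205.4 400. ] [398.  164.5 400. ]
[ 3.65204163e-01  4.73210794e-01  1.89212673e+00 -1.63755220e-04
  7.79686917e-01  4.42595214e-01]
```

Emit:
{"method": "move_arm", "body": {
  "commands": [
    [[0,0.1,-2],[0,0,0],0.85],
    [[0,0.2,-2],[0,0,0],0.85],
    [[0,0.2,-2],[0,0,0],0.85],
    [[0,0,-1.9],[0,0,0],0.85],
    [[0,0,0],[0,0,0],0.85],
    [[0,0,0],[0,0,0],0.85]
  ]
}}

```text
t: 3.35
eef_pos: [466.9, 254.3, 47.0]
tcp_rot: [3.14, -0.0, 1.494]
ft_force: [-0.3, 1.0, 0.7]
opening: 0.851
grip_force: 0.0
```

Emit:
{"method": "move_arm", "body": {
  "commands": [
    [[0,0,0],[0,0,0],0.5],
    [[0,0,0],[0,0,0],0.5],
    [[0,0,0],[0,0,0],0.5],
    [[0,0,0],[0,0,0],0.5],
    [[0,0,0],[0,0,0],0.5],
    [[0,0,0],[0,0,0],0.5]
  ]
}}

```text
t: 3.95
eef_pos: [466.3, 254.3, 46.3]
tcp_rot: [3.141, -0.0, 1.494]
ft_force: [-3.2, -0.0, 6.7]
opening: 0.634
grip_force: 30.0
```

Emit:
{"method": "move_arm", "body": {
  "commands": [
    [[0,0,1],[0,0,0],0.5],
    [[0,0,1.5],[0,0,0],0.5],
    [[0,0,1.5],[0,0,0],0.5],
    [[0,-2,0],[0,0,0],0.5],
    [[0,-3.5,0],[0,0,0],0.5],
    [[0,-3.5,0],[0,0,0],0.5],
    [[0,-3.5,0],[0,0,0],0.5],
    [[0,-3.5,0],[0,0,0],0.5],
    [[0,-3.5,0],[0,0,0],0.5],
    [[0,-3.4,0],[0,0,0],0.5]
  ]
}}

```text
t: 4.95
eef_pos: [466.0, 23.8, 86.1]
tcp_rot: [3.141, 0.0, 1.494]
ft_force: [1.5, -0.4, -3.7]
opening: 0.636
grip_force: 30.0
```

Emit:
{"method": "move_arm", "body": {
  "commands": [
    [[0,-2,0],[0,0,0],0.5],
    [[0,-1.5,0],[0,0,0],0.5],
    [[0,-0.5,0],[0,0,0],0.5],
    [[0,0,-1.4],[0,0,0],0.5],
    [[0,0,-1.3],[0,0,0],0.5],
    [[0,0,-1],[0,0,0],0.5],
    [[0,0,-0.4],[0,0,0],0.5],
    [[0,0,0],[0,0,0],0.5],
    [[0,0,0],[0,0,0],0.5]
  ]
}}

```text
t: 5.85
eef_pos: [466.4, -14.5, 44.8]
tcp_rot: [3.141, 0.0, 1.494]
ft_force: [0.4, -0.4, -3.9]
opening: 0.637
grip_force: 30.0
```

Emit:
{"method": "move_arm", "body": {
  "commands": [
    [[0,0,0],[0,0,0],0.85],
    [[0,0,0],[0,0,0],0.85],
    [[0,0,0],[0,0,0],0.85],
    [[0,0,1],[0,0,0],0.85],
    [[0,0,3],[0,0,0],0.85],
    [[0,0,3.5],[0,0,0],0.85],
    [[0,0,3],[0,0,0],0.75],
    [[0.3,2,0],[0,0,0],0.75],
    [[0.3,4,0],[0,0,0],0.75],
    [[0,4,0],[0,0,0],0.75]
  ]
}}

```text
t: 6.85
eef_pos: [472.5, 86.0, 150.9]
tcp_rot: [3.14, -0.0, 1.492]
ft_force: [1.6, 0.7, 0.3]
opening: 0.749
grip_force: 0.0
```

Emit:
{"method": "move_arm", "body": {
  "commands": [
    [[0,4,0],[0,0,0],0.75],
    [[0,4,0],[0,0,0],0.75],
    [[0,4,0],[0,0,0],0.75],
    [[0,4,0],[0,0,0],0.75],
    [[0,4,0],[0,0,0],0.75],
    [[0,2.5,0],[0,0,0],0.75],
    [[0,1.1,0],[0,0,0],0.75],
    [[0,0,0],[0,0,0],0.75]
  ]
}}

```text
t: 7.65
eef_pos: [471.9, 321.9, 150.0]
tcp_rot: [3.141, -0.0, 1.495]
ft_force: [-0.8, -1.0, -0.4]
opening: 0.748
grip_force: 0.0
```

Emit:
{"method": "move_arm", "body": {
  "commands": [
    [[0.1,0,-3],[0,0,0],0.75],
    [[0,0,-3],[0,0,0],0.75],
    [[0,0,-2.5],[0,0,0],0.75],
    [[0,0,-1.7],[0,0,0],0.75],
    [[0,0,0],[0,0,0],0.75],
    [[0,0,0],[0,0,0],0.35],
    [[0,0,0],[0,0,0],0.35],
    [[0,0,0],[0,0,0],0.35],
    [[0,0,0],[0,0,0],0.35],
    [[0,0,0],[0,0,0],0.35]
  ]
}}

```text
t: 8.65
eef_pos: [473.5, 321.4, 48.3]
tcp_rot: [3.141, -0.001, 1.494]
ft_force: [-0.1, -1.1, 4.3]
opening: 0.446
grip_force: 30.0
```

Emit:
{"method": "move_arm", "body": {
  "commands": [
    [[0,0,1],[0,0,0],0.35],
    [[0,0,1.5],[0,0,0],0.35],
    [[0,0,1.5],[0,0,0],0.35],
    [[0,-2,0],[0,0,0],0.35],
    [[0,-3.5,0],[0,0,0],0.35],
    [[0,-3.5,0],[0,0,0],0.35],
    [[0,-3.5,0],[0,0,0],0.35],
    [[0,-3.5,0],[0,0,0],0.35],
    [[0,-3.5,0],[0,0,0],0.35],
    [[0,-3.5,0],[0,0,0],0.35]
  ]
}}

```text
t: 9.65
eef_pos: [473.0, 90.0, 88.2]
tcp_rot: [3.141, -0.0, 1.494]
ft_force: [-0.0, 1.0, -1.3]
opening: 0.444
grip_force: 30.0
```

Emit:
{"method": "move_arm", "body": {
  "commands": [
    [[0,-2,0],[0,0,0],0.35],
    [[0,-1.5,0],[0,0,0],0.35],
    [[0,-0.5,0],[0,0,0],0.35],
    [[0,0,-1.4],[0,0,0],0.35],
    [[0,0,-1.3],[0,0,0],0.35],
    [[0,0,-1],[0,0,0],0.35],
    [[0,0,-0.4],[0,0,0],0.35],
    [[0,0,0],[0,0,0],0.35],
    [[0,0,0],[0,0,0],0.35]
  ]
}}

```text
t: 10.55
eef_pos: [473.3, 51.5, 46.9]
tcp_rot: [3.141, -0.0, 1.494]
ft_force: [0.0, -0.3, -0.8]
opening: 0.445
grip_force: 30.0
```

Emit:
{"method": "move_arm", "body": {
  "commands": [
    [[0,0,0],[0,0,0],0.75],
    [[0,0,0],[0,0,0],0.75],
    [[0,0,0],[0,0,0],0.75],
    [[0,0,1],[0,0,0],0.75],
    [[0,0,3],[0,0,0],0.75],
    [[0,0,3.5],[0,0,0],0.75],
    [[0,0,3],[0,0,0],0.75],
    [[0.1,2,0],[2,0,0],0.75],
    [[0,4,0],[2,0,0],0.75],
    [[0,4,0],[2,0,0],0.75]
  ]
}}

```text
t: 11.55
eef_pos: [474.3, 152.2, 152.9]
tcp_rot: [-3.135, -0.106, 1.492]
ft_force: [1.7, 0.9, -0.3]
opening: 0.747
grip_force: 0.0
```

Emit:
{"method": "move_arm", "body": {
  "commands": [
    [[0,4,0],[2,0,0],0.75],
    [[0,4,0],[2,0,0],0.75],
    [[0,4,0],[2,0,0],0.75],
    [[0,4,0],[2,0,0],0.75],
    [[0,4,0],[2,0,0],0.75],
    [[0,2.5,0],[2,0,0],0.75],
    [[0,1,0],[0,0,0],0.75],
    [[0,0,0],[0,0,0],0.75]
  ]
}}

```text
t: 12.35
eef_pos: [473.9, 386.7, 152.0]
tcp_rot: [-3.117, -0.313, 1.491]
ft_force: [0.0, -0.6, -0.2]
opening: 0.751
grip_force: 0.0
```

```bash
python3 - <<'E'
from h import *
s=state();print(s['eef_pos'],s['joints'])
im=snap('top','t2');cv2.imwrite('pics/t2c.png',cv2.resize(im[90:250,110:370],None,fx=3,fy=3,interpolation=cv2.INTER_CUBIC))
E
```

```text
[473.89580192 386.67943277 152.04457083] [0.45118894 0.4927278  1.79672422 0.41636131 0.7562448  0.23539426]
```

View pics/t2c.png

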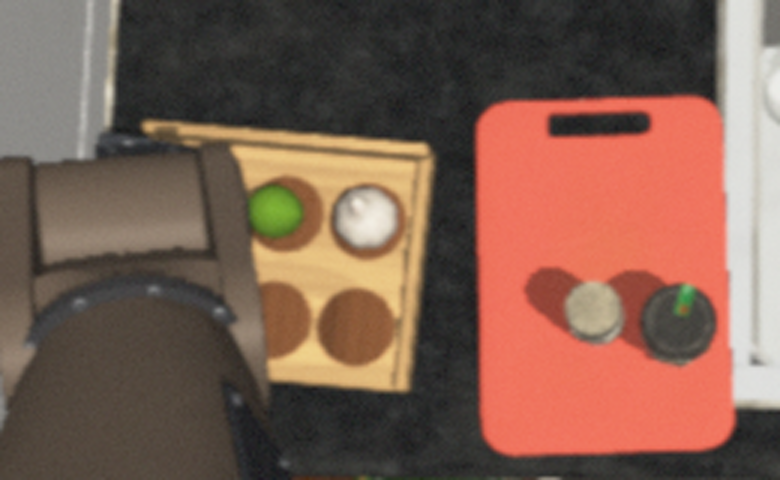

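Both jars stand upright on the board at crop (594,311) and (678,322), and the wrist clears the wall. Now for spice_high.

Emit:
{"method": "move_arm", "body": {
  "commands": [
    [[0.1,1.1,0],[0,0,0],0.75],
    [[0,0,-2.5],[0,0,0],0.75],
    [[0,0,-3],[0,0,0],0.75],
    [[0,0,-2.5],[0,0,0],0.75],
    [[0,0,-1.8],[0,0,0],0.75],
    [[0,0,0],[0,0,0],0.75],
    [[0,0,0],[0,0,0],0.75]
  ]
}}

```text
t: 13.1
eef_pos: [475.6, 397.2, 54.1]
tcp_rot: [-3.117, -0.313, 1.489]
ft_force: [0.1, 0.5, -0.0]
opening: 0.746
grip_force: 0.0
```

Emit:
{"method": "move_arm", "body": {
  "commands": [
    [[0,0,0],[0,0,0],0.35],
    [[0,0,0],[0,0,0],0.35],
    [[0,0,0],[0,0,0],0.35],
    [[0,0,0],[0,0,0],0.35],
    [[0,0,0],[0,0,0],0.35],
    [[0,0,0],[0,0,0],0.35]
  ]
}}

```text
t: 13.7
eef_pos: [475.4, 397.4, 54.1]
tcp_rot: [-3.117, -0.314, 1.49]
ft_force: [-1.1, -0.7, 5.9]
opening: 0.448
grip_force: 29.9
```

Emit:
{"method": "move_arm", "body": {
  "commands": [
    [[0,0,1],[0,0,0],0.35],
    [[0,0,1.5],[0,0,0],0.35],
    [[0,0,1.5],[0,0,0],0.35],
    [[0,-2,0],[0,0,0],0.35],
    [[0,-3.5,0],[0,0,0],0.35],
    [[0,-3.5,0],[0,0,0],0.35],
    [[0,-3.5,0],[0,0,0],0.35],
    [[0,-3.5,0],[0,0,0],0.35],
    [[0,-3.5,0],[0,0,0],0.35],
    [[0,-3.5,0],[0,0,0],0.35]
  ]
}}

```text
t: 14.7
eef_pos: [475.4, 165.9, 94.9]
tcp_rot: [-3.118, -0.313, 1.491]
ft_force: [0.8, -0.6, -0.9]
opening: 0.454
grip_force: 29.9
```

Emit:
{"method": "move_arm", "body": {
  "commands": [
    [[0,-2,0],[0,0,0],0.35],
    [[0,-1.5,0],[0,0,0],0.35],
    [[0,-0.7,0],[0,0,0],0.35],
    [[0,0,-1.4],[0,0,0],0.35],
    [[0,0,-1.3],[0,0,0],0.35],
    [[0,0,-1],[0,0,0],0.35],
    [[0,0,-0.4],[0,0,0],0.35],
    [[0,0,0],[0,0,0],0.35],
    [[0,0,0],[0,0,0],0.35]
  ]
}}

```text
t: 15.6
eef_pos: [475.2, 125.5, 52.6]
tcp_rot: [-3.117, -0.313, 1.49]
ft_force: [-0.6, 0.2, -0.0]
opening: 0.449
grip_force: 30.1
```

Emit:
{"method": "move_arm", "body": {
  "commands": [
    [[0,0,0],[0,0,0],0.75],
    [[0,0,0],[0,0,0],0.75],
    [[0,0,0],[0,0,0],0.75],
    [[0,0,1],[0,0,0],0.75],
    [[0,0,3],[0,0,0],0.75],
    [[0,0,3.5],[0,0,0],0.75],
    [[0,0,3],[0,0,0],0.7],
    [[1,1,0],[-2,0,0],0.7],
    [[2,3,0],[-4,0,0],0.7],
    [[2,3,0],[-4,0,0],0.7]
  ]
}}

```text
t: 16.6
eef_pos: [526.2, 195.4, 159.3]
tcp_rot: [-3.134, -0.136, 1.491]
ft_force: [1.0, 0.2, 0.1]
opening: 0.702
grip_force: 0.0
```

Emit:
{"method": "move_arm", "body": {
  "commands": [
    [[2,3,0],[-4,0,0],0.7],
    [[1,2,0],[-4,0,0],0.7],
    [[0,0,0],[0,0,0],0.7],
    [[0,0,0],[0,0,0],0.7]
  ]
}}

```text
t: 17.0
eef_pos: [554.7, 245.7, 157.9]
tcp_rot: [-3.141, -0.0, 1.495]
ft_force: [0.4, -0.4, 0.3]
opening: 0.698
grip_force: 0.0
```

```bash
python3 - <<'E'
from h import *
im=snap('top','t3');cv2.imwrite('pics/t3c.png',cv2.resize(im[90:250,110:370],None,fx=3,fy=3,interpolation=cv2.INTER_CUBIC))
E
```

```text
(no output)
```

View pics/t3c.png

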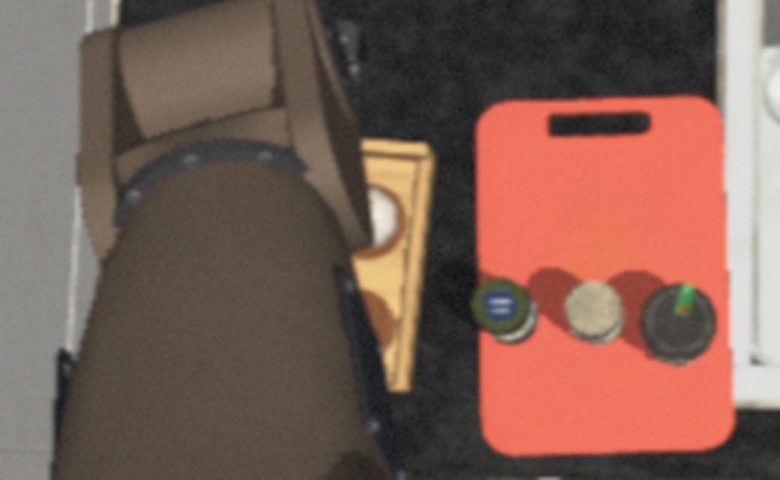

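All three jars stand on the board at crop (501,305), (594,311) and (678,322). Now I'll lower onto the garlic.

Emit:
{"method": "move_arm", "body": {
  "commands": [
    [[0.1,0,-2.5],[0,0,0],0.7],
    [[0,0,-3],[0,0,0],0.7],
    [[0,0,-3],[0,0,0],0.7],
    [[0,0,-3],[0,0,0],0.7],
    [[0,0,-1.7],[0,0,0],0.7],
    [[0,0,-1],[0,0,0],0.7],
    [[0,0,0],[0,0,0],0.7],
    [[0,0,0],[0,0,0],0.7]
  ]
}}

```text
t: 17.85
eef_pos: [556.6, 244.8, 16.6]
tcp_rot: [3.141, -0.0, 1.493]
ft_force: [0.2, 1.0, -0.0]
opening: 0.696
grip_force: 0.0
```

Emit:
{"method": "move_arm", "body": {
  "commands": [
    [[0,0,0],[0,0,0],0.35],
    [[0,0,0],[0,0,0],0.35],
    [[0,0,0],[0,0,0],0.35],
    [[0,0,0],[0,0,0],0.35],
    [[0,0,0],[0,0,0],0.35],
    [[0,0,0],[0,0,0],0.35]
  ]
}}

```text
t: 18.45
eef_pos: [556.5, 245.3, 16.4]
tcp_rot: [3.14, -0.0, 1.494]
ft_force: [-0.8, -0.8, 5.2]
opening: 0.516
grip_force: 30.0
```

Emit:
{"method": "move_arm", "body": {
  "commands": [
    [[0,0,1],[0,0,0],0.35],
    [[0,0,3],[0,0,0],0.35],
    [[0,0,4],[0,0,0],0.35],
    [[0,0,4],[0,0,0],0.35],
    [[0,0,3],[0,0,0],0.35],
    [[-0.6,-1.8,0],[0,0,0],0.35],
    [[-1.2,-3.6,0],[0,0,0],0.35],
    [[-1.2,-3.6,0],[0,0,0],0.35],
    [[-1.2,-3.6,0],[0,0,0],0.35],
    [[-1.2,-3.6,0],[0,0,0],0.35]
  ]
}}

```text
t: 19.45
eef_pos: [501.4, 82.1, 166.2]
tcp_rot: [3.141, -0.0, 1.494]
ft_force: [0.6, -0.8, 0.8]
opening: 0.514
grip_force: 30.0
```

Emit:
{"method": "move_arm", "body": {
  "commands": [
    [[-1.2,-3.6,0],[0,0,0],0.35],
    [[-1.2,-3.6,0],[0,0,0],0.35],
    [[-1.2,-3.6,0],[0,0,0],0.35],
    [[-1.2,-3.6,0],[0,0,0],0.35],
    [[-1.2,-3.6,0],[0,0,0],0.35],
    [[-1.2,-3.6,0],[0,0,0],0.35],
    [[-1.2,-3.6,0],[0,0,0],0.35],
    [[-1.2,-3.6,0],[0,0,0],0.35],
    [[-1.2,-3.6,0],[0,0,0],0.35],
    [[-1.3,-2.4,0],[0,0,0],0.35]
  ]
}}

```text
t: 20.45
eef_pos: [380.6, -266.8, 166.2]
tcp_rot: [3.141, 0.001, 1.493]
ft_force: [0.6, -1.0, -0.6]
opening: 0.514
grip_force: 30.0
```

Emit:
{"method": "move_arm", "body": {
  "commands": [
    [[-0.5,-1.2,0],[0,0,0],0.35],
    [[0,-1,0],[0,0,0],0.35],
    [[0,0,0],[0,0,0],0.35]
  ]
}}

```text
t: 20.75
eef_pos: [376.6, -287.3, 165.9]
tcp_rot: [3.141, 0.0, 1.493]
ft_force: [0.2, -0.0, -0.6]
opening: 0.51
grip_force: 30.0
```

```bash
python3 - <<'E'
from h import *
im=snap('top','t4');s=snap('scene','s4')
o=np.zeros((600,520,3),np.uint8);o[:300]=cv2.resize(im[150:300,330:590],None,fx=2,fy=2);o[300:]=cv2.resize(s[160:310,320:580],None,fx=2,fy=2);cv2.imwrite('pics/t4c.png',o)
E
```

```text
(no output)
```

View pics/t4c.png

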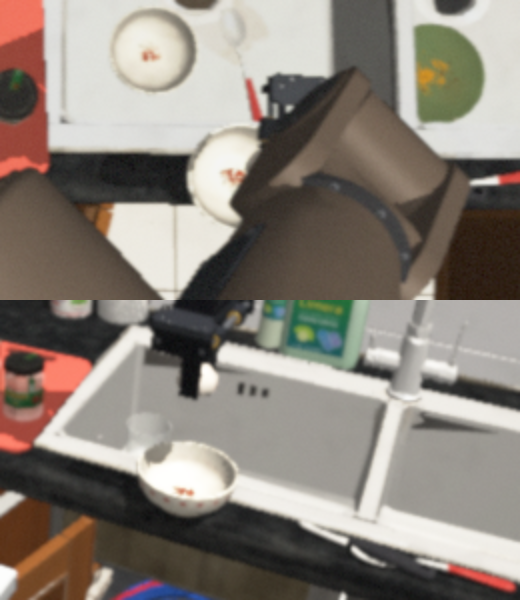

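The garlic hangs in the fingers above and slightly behind the bowl, which matches the numbers; the bowl's rim is at (190..,175) in the top half. I'll lower it in.

Emit:
{"method": "move_arm", "body": {
  "commands": [
    [[-0.1,-0.2,-3],[0,0,0],0.35],
    [[-0.1,-0.1,-3],[0,0,0],0.35],
    [[0,0,-3],[0,0,0],0.35],
    [[0,0,-2],[0,0,0],0.35],
    [[0,0,-1.2],[0,0,0],0.35],
    [[0,0,-0.6],[0,0,0],0.35],
    [[0,0,0],[0,0,0],0.35],
    [[0,0,0],[0,0,0],0.35]
  ]
}}

```text
t: 21.65
eef_pos: [374.6, -289.6, 38.2]
tcp_rot: [3.141, 0.0, 1.495]
ft_force: [-0.3, 0.7, -0.4]
opening: 0.511
grip_force: 30.0
```

Emit:
{"method": "move_arm", "body": {
  "commands": [
    [[0,0,0],[0,0,0],0.58],
    [[0,0,0],[0,0,0],0.6],
    [[0,0,0],[0,0,0],0.6],
    [[0,0,1],[0,0,0],0.6],
    [[0,0,2],[0,0,0],0.6],
    [[0,0,3],[0,0,0],0.6],
    [[0,0,4],[0,0,0],0.75],
    [[0,0,4],[0,0,0],0.75],
    [[0.5,3,0],[0,0,0],0.75],
    [[1,4,0],[0,0,0],0.75]
  ]
}}

```text
t: 22.65
eef_pos: [389.3, -220.1, 179.5]
tcp_rot: [3.139, 0.002, 1.491]
ft_force: [0.7, -0.7, 0.0]
opening: 0.748
grip_force: 0.0
```

Emit:
{"method": "move_arm", "body": {
  "commands": [
    [[1,4,0],[0,0,0],0.75],
    [[1,4,0],[0,0,0],0.75],
    [[1,4,0],[0,0,0],0.75],
    [[1,4,0],[0,0,0],0.75],
    [[1,4,0],[0,0,0],0.75],
    [[1,3,0],[0,0,0],0.75],
    [[0,0,0],[0,0,0],0.75]
  ]
}}

```text
t: 23.35
eef_pos: [449.7, 12.9, 178.5]
tcp_rot: [3.14, -0.0, 1.497]
ft_force: [-1.0, -0.8, -0.3]
opening: 0.752
grip_force: 0.0
```

```bash
python3 - <<'E'
from h import *
im=snap('top','t5');s=snap('scene','s5')
o=np.zeros((600,520,3),np.uint8);o[:300]=cv2.resize(im[130:280,250:510],None,fx=2,fy=2);o[300:]=cv2.resize(s[160:310,320:580],None,fx=2,fy=2);cv2.imwrite('pics/t5c.png',o)
E
```

```text
(no output)
```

View pics/t5c.png

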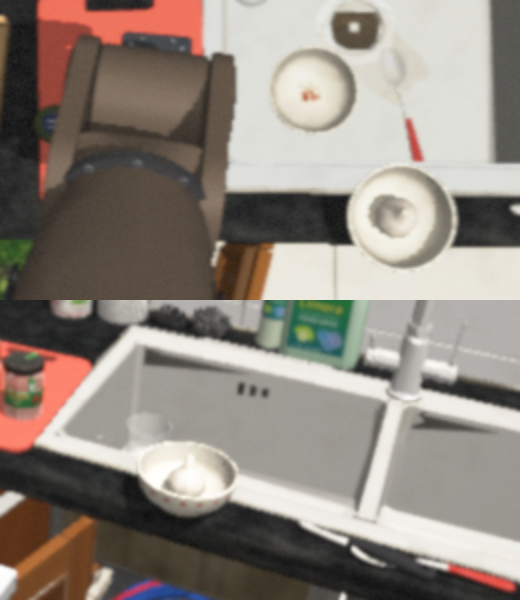

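The garlic sits upright in the middle of the bowl, at (395,213) in the top half. Next I'll return spice_high, tilted again for the wall.

Emit:
{"method": "move_arm", "body": {
  "commands": [
    [[0.5,2,0],[3,0,0],0.75],
    [[0.5,3,0],[3,0,0],0.75],
    [[0.5,3,0],[3,0,0],0.75],
    [[0.5,2,0],[3,0,0],0.75],
    [[0.5,1,0],[3,0,0],0.75],
    [[0,0.2,-2],[3,0,0],0.75],
    [[0,0,0],[0,0,0],0.75],
    [[0,0,0],[0,0,0],0.75]
  ]
}}

```text
t: 24.25
eef_pos: [474.1, 121.1, 157.9]
tcp_rot: [-3.116, -0.312, 1.488]
ft_force: [0.1, -0.4, 0.8]
opening: 0.753
grip_force: 0.0
```

Emit:
{"method": "move_arm", "body": {
  "commands": [
    [[0.1,0.4,-2],[0,0,0],0.75],
    [[0,0,-3],[0,0,0],0.75],
    [[0,0,-3],[0,0,0],0.75],
    [[0,0,-2.4],[0,0,0],0.75],
    [[0,0,0],[0,0,0],0.75],
    [[0,0,0],[0,0,0],0.35],
    [[0,0,0],[0,0,0],0.35],
    [[0,0,0],[0,0,0],0.35],
    [[0,0,0],[0,0,0],0.35],
    [[0,0,0],[0,0,0],0.35]
  ]
}}

```text
t: 25.25
eef_pos: [475.5, 126.3, 54.4]
tcp_rot: [-3.118, -0.313, 1.49]
ft_force: [-1.8, -0.0, 7.4]
opening: 0.45
grip_force: 30.0
```

Emit:
{"method": "move_arm", "body": {
  "commands": [
    [[0,0,1],[0,0,0],0.35],
    [[0,0,1.7],[0,0,0],0.35],
    [[0,0,1.6],[0,0,0],0.35],
    [[0,2,0],[0,0,0],0.35],
    [[0,3.5,0],[0,0,0],0.35],
    [[0,3.5,0],[0,0,0],0.35],
    [[0,3.5,0],[0,0,0],0.35],
    [[0,3.5,0],[0,0,0],0.35],
    [[0,3.5,0],[0,0,0],0.35],
    [[0,3.5,0],[0,0,0],0.35]
  ]
}}

```text
t: 26.25
eef_pos: [474.9, 357.7, 97.3]
tcp_rot: [-3.117, -0.313, 1.49]
ft_force: [1.3, -1.1, -0.5]
opening: 0.453
grip_force: 30.0
```

Emit:
{"method": "move_arm", "body": {
  "commands": [
    [[0,2,0],[0,0,0],0.35],
    [[0,1.5,0],[0,0,0],0.35],
    [[0,0.7,0],[0,0,0],0.35],
    [[0,0,0],[0,0,0],0.35],
    [[0,0,0],[0,0,0],0.35]
  ]
}}

```text
t: 26.75
eef_pos: [475.1, 397.6, 96.8]
tcp_rot: [-3.117, -0.313, 1.49]
ft_force: [0.5, -0.5, -1.8]
opening: 0.452
grip_force: 30.0
```

Emit:
{"method": "move_arm", "body": {
  "commands": [
    [[0,0.1,-1.4],[0,0,0],0.35],
    [[0,0,-1.3],[0,0,0],0.35],
    [[0,0,-1],[0,0,0],0.35],
    [[0,0,-0.3],[0,0,0],0.35],
    [[0,0,0],[0,0,0],0.35],
    [[0,0,0],[0,0,0],0.75],
    [[0,0,0],[0,0,0],0.75],
    [[0,0,0],[0,0,0],0.75],
    [[0,0,1],[0,0,0],0.75],
    [[0,0,3],[0,0,0],0.75]
  ]
}}

```text
t: 27.75
eef_pos: [474.3, 398.6, 95.3]
tcp_rot: [-3.113, -0.311, 1.489]
ft_force: [-0.1, 0.1, -1.0]
opening: 0.746
grip_force: 0.0
```

Emit:
{"method": "move_arm", "body": {
  "commands": [
    [[0,0,3],[0,0,0],0.75],
    [[0,0,3],[0,0,0],0.75],
    [[0,-2,0],[-2,0,0],0.75],
    [[0,-4,0],[-2,0,0],0.75],
    [[0,-4,0],[-2,0,0],0.75],
    [[0,-4,0],[-2,0,0],0.75],
    [[0,-4,0],[-2,0,0],0.75],
    [[0,-4,0],[-2,0,0],0.75],
    [[0,-4,0],[-2,0,0],0.75],
    [[0,-4,0],[-2,0,0],0.75]
  ]
}}

```text
t: 28.75
eef_pos: [475.2, 97.5, 157.5]
tcp_rot: [-3.14, -0.033, 1.494]
ft_force: [0.9, -0.0, 0.2]
opening: 0.752
grip_force: 0.0
```

Emit:
{"method": "move_arm", "body": {
  "commands": [
    [[0,-3,0],[-2,0,0],0.75],
    [[0,-1.3,0],[0,0,0],0.75],
    [[0,0,0],[0,0,0],0.75],
    [[0,0,0],[0,0,0],0.75]
  ]
}}

```text
t: 29.15
eef_pos: [475.3, 56.8, 156.9]
tcp_rot: [3.141, -0.001, 1.493]
ft_force: [1.0, 0.1, 0.1]
opening: 0.751
grip_force: 0.0
```

Emit:
{"method": "move_arm", "body": {
  "commands": [
    [[-0.2,-0.5,-2],[0,0,0],0.75],
    [[0,0,-3],[0,0,0],0.75],
    [[0,0,-3],[0,0,0],0.75],
    [[0,0,-3],[0,0,0],0.75],
    [[0,0,0],[0,0,0],0.75],
    [[0,0,0],[0,0,0],0.35],
    [[0,0,0],[0,0,0],0.35],
    [[0,0,0],[0,0,0],0.35],
    [[0,0,0],[0,0,0],0.35],
    [[0,0,0],[0,0,0],0.35]
  ]
}}

```text
t: 30.15
eef_pos: [473.6, 51.3, 47.5]
tcp_rot: [3.14, -0.0, 1.494]
ft_force: [-1.3, -0.2, 8.6]
opening: 0.444
grip_force: 30.0
```

Emit:
{"method": "move_arm", "body": {
  "commands": [
    [[0,0,1],[0,0,0],0.35],
    [[0,0,1.7],[0,0,0],0.35],
    [[0,0,1.6],[0,0,0],0.35],
    [[0,2,0],[0,0,0],0.35],
    [[0,3.5,0],[0,0,0],0.35],
    [[0,3.5,0],[0,0,0],0.35],
    [[0,3.5,0],[0,0,0],0.35],
    [[0,3.5,0],[0,0,0],0.35],
    [[0,3.5,0],[0,0,0],0.35],
    [[0,3.5,0],[0,0,0],0.35]
  ]
}}

```text
t: 31.15
eef_pos: [472.9, 282.7, 90.4]
tcp_rot: [3.141, -0.0, 1.494]
ft_force: [0.2, -0.5, -0.7]
opening: 0.447
grip_force: 30.0
```

Emit:
{"method": "move_arm", "body": {
  "commands": [
    [[0,2,0],[0,0,0],0.35],
    [[0,1.5,0],[0,0,0],0.35],
    [[0,0.5,0],[0,0,0],0.35],
    [[0,0,0],[0,0,0],0.35],
    [[0,0,0],[0,0,0],0.35]
  ]
}}

```text
t: 31.65
eef_pos: [473.2, 320.4, 89.7]
tcp_rot: [-3.141, 0.0, 1.493]
ft_force: [0.4, -0.9, -1.0]
opening: 0.443
grip_force: 30.0
```

Emit:
{"method": "move_arm", "body": {
  "commands": [
    [[0,0.1,-1.4],[0,0,0],0.35],
    [[0,0,-1.3],[0,0,0],0.35],
    [[0,0,-1],[0,0,0],0.35],
    [[0,0,-0.3],[0,0,0],0.35],
    [[0,0,0],[0,0,0],0.35],
    [[0,0,0],[0,0,0],0.75],
    [[0,0,0],[0,0,0],0.75],
    [[0,0,0],[0,0,0],0.75],
    [[0,0,1],[0,0,0],0.75],
    [[0,0,3],[0,0,0],0.75]
  ]
}}

```text
t: 32.65
eef_pos: [472.2, 321.7, 88.6]
tcp_rot: [-3.138, 0.002, 1.494]
ft_force: [-1.4, -0.6, 0.0]
opening: 0.744
grip_force: 0.0
```

Emit:
{"method": "move_arm", "body": {
  "commands": [
    [[0,0,3.5],[0,0,0],0.75],
    [[0,0,3.5],[0,0,0],0.75],
    [[0,-2,0],[0,0,0],0.85],
    [[0,-4,0],[0,0,0],0.85],
    [[0,-4,0],[0,0,0],0.85],
    [[0,-4,0],[0,0,0],0.85],
    [[0,-4,0],[0,0,0],0.85],
    [[0,-4,0],[0,0,0],0.85],
    [[0,-4,0],[0,0,0],0.85],
    [[0,-4,0],[0,0,0],0.85]
  ]
}}

```text
t: 33.65
eef_pos: [473.0, 20.7, 160.5]
tcp_rot: [3.14, 0.0, 1.494]
ft_force: [1.5, -0.3, -0.3]
opening: 0.853
grip_force: 0.0
```

Emit:
{"method": "move_arm", "body": {
  "commands": [
    [[-0.3,-2,0],[0,0,0],0.85],
    [[-0.4,-1.5,0],[0,0,0],0.85],
    [[0,0,0],[0,0,0],0.85],
    [[0,0,0],[0,0,0],0.85]
  ]
}}

```text
t: 34.05
eef_pos: [466.3, -12.7, 160.2]
tcp_rot: [3.141, -0.0, 1.493]
ft_force: [-0.2, -0.1, 0.7]
opening: 0.849
grip_force: 0.0
```

Emit:
{"method": "move_arm", "body": {
  "commands": [
    [[0,-0.2,-2.5],[0,0,0],0.85],
    [[0,0,-3],[0,0,0],0.85],
    [[0,0,-3],[0,0,0],0.85],
    [[0,0,-3],[0,0,0],0.85],
    [[0,0,0],[0,0,0],0.85],
    [[0,0,0],[0,0,0],0.5],
    [[0,0,0],[0,0,0],0.5],
    [[0,0,0],[0,0,0],0.5],
    [[0,0,0],[0,0,0],0.5],
    [[0,0,0],[0,0,0],0.5]
  ]
}}

```text
t: 35.05
eef_pos: [466.6, -14.8, 45.9]
tcp_rot: [3.139, 0.0, 1.494]
ft_force: [-1.7, 0.3, 9.6]
opening: 0.635
grip_force: 30.0
```

Emit:
{"method": "move_arm", "body": {
  "commands": [
    [[0,0,1],[0,0,0],0.5],
    [[0,0,1.7],[0,0,0],0.5],
    [[0,0,1.6],[0,0,0],0.5],
    [[0,2,0],[0,0,0],0.5],
    [[0,3.5,0],[0,0,0],0.5],
    [[0,3.5,0],[0,0,0],0.5],
    [[0,3.5,0],[0,0,0],0.5],
    [[0,3.5,0],[0,0,0],0.5],
    [[0,3.5,0],[0,0,0],0.5],
    [[0,3.4,0],[0,0,0],0.5]
  ]
}}

```text
t: 36.05
eef_pos: [465.9, 215.7, 88.5]
tcp_rot: [3.141, -0.0, 1.494]
ft_force: [0.9, -0.1, -4.4]
opening: 0.635
grip_force: 30.0
```

Emit:
{"method": "move_arm", "body": {
  "commands": [
    [[0,2,0],[0,0,0],0.5],
    [[0,1.5,0],[0,0,0],0.5],
    [[0,0.5,0],[0,0,0],0.5],
    [[0,0,0],[0,0,0],0.5],
    [[0,0,0],[0,0,0],0.5]
  ]
}}

```text
t: 36.55
eef_pos: [466.1, 253.5, 87.7]
tcp_rot: [-3.141, 0.0, 1.493]
ft_force: [0.5, -0.3, -3.5]
opening: 0.638
grip_force: 30.0
```

Lower to about z 47.5, release, then retreat clear for a last look.

Emit:
{"method": "move_arm", "body": {
  "commands": [
    [[0,0.1,-1.4],[0,0,0],0.5],
    [[0,0,-1.3],[0,0,0],0.5],
    [[0,0,-1],[0,0,0],0.5],
    [[0,0,-0.3],[0,0,0],0.5],
    [[0,0,0],[0,0,0],0.5],
    [[0,0,0],[0,0,0],0.85],
    [[0,0,0],[0,0,0],0.85],
    [[0,0,0],[0,0,0],0.85],
    [[0,0,1],[0,0,0],0.85],
    [[0,0,3],[0,0,0],0.85]
  ]
}}

```text
t: 37.55
eef_pos: [465.3, 254.8, 86.8]
tcp_rot: [-3.138, 0.002, 1.494]
ft_force: [0.8, 0.3, 0.0]
opening: 0.849
grip_force: 0.0
```

Emit:
{"method": "move_arm", "body": {
  "commands": [
    [[0,0,3.5],[0,0,0],0.85],
    [[0,0,3.5],[0,0,0],0.85],
    [[0,-2,0.5],[0,0,0],0.85],
    [[0,-4,0.5],[0,0,0],0.85],
    [[0,-4,0.5],[0,0,0],0.85],
    [[0,-4,0.5],[0,0,0],0.85],
    [[0,-4,0],[0,0,0],0.85],
    [[0,-4,0],[0,0,0],0.85],
    [[0,-4,0],[0,0,0],0.85],
    [[0,-4,0],[0,0,0],0.85]
  ]
}}

```text
t: 38.55
eef_pos: [466.0, -46.4, 178.5]
tcp_rot: [3.14, 0.0, 1.494]
ft_force: [0.4, 0.7, -0.8]
opening: 0.851
grip_force: 0.0
```

Emit:
{"method": "move_arm", "body": {
  "commands": [
    [[0,0,0],[0,0,0],0.85],
    [[0,0,0],[0,0,0],0.85],
    [[0,0,0],[0,0,0],0.85]
  ]
}}

```text
t: 38.85
eef_pos: [466.1, -44.1, 178.0]
tcp_rot: [3.141, -0.0, 1.494]
ft_force: [0.6, 0.4, 0.2]
opening: 0.85
grip_force: 0.0
```

```bash
python3 - <<'E'
from h import *
im=snap('top','t6');a=cv2.imread('pics/t0.png')
c=lambda i:cv2.resize(i[122:226,140:264],None,fx=3.2,fy=3.2,interpolation=cv2.INTER_CUBIC)
o=np.hstack([c(a),c(im)]);b=cv2.resize(im[130:280,250:510],None,fx=1.5,fy=1.5);w=np.zeros((225,o.shape[1],3),np.uint8);w[:,:390]=b
cv2.imwrite('pics/t6c.png',np.vstack([o,w]))
g=lambda i:cv2.cvtColor(i[122:226,140:264],6).astype(np.float32)
for n,(x0,y0,x1,y1) in dict(high=(8,56,29,78),low=(40,58,61,80),jar=(68,60,95,87),lime=(50,26,74,50),match=(23,24,51,48)).items():
    r=cv2.matchTemplate(g(im),g(a)[y0:y1,x0:x1],cv2.TM_CCOEFF_NORMED);_,v,_,p=cv2.minMaxLoc(r);print(n,v,p[0]-x0,p[1]-y0)
E
```

```text
high 0.9088417887687683 0 1
low 0.9094512462615967 0 0
jar 0.8704098463058472 0 0
lime 0.9932785630226135 0 0
match 0.9977958798408508 0 0
```

View pics/t6c.png

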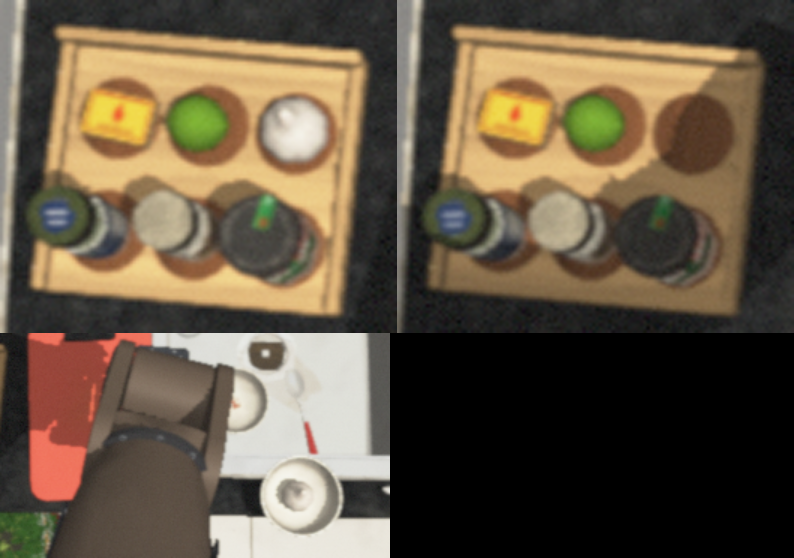

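All three jars are back within about a pixel (roughly 2 mm) of where they started. The lime and matchbox haven't moved, and the garlic is in the bowl at (297,494).

```bash
python3 -c "
from h import *
print(env.job_done())"
```

```text
the job is handed in; nothing more can be done
None
```

The job is handed in at about 39 s of the 136 s: the garlic is in the bowl, the jars are back on the rack within about 2 mm of where they started, and the lime and matchbox didn't move; the hand-in call returned no verdict.

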